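# Assemble the tiered serving stand on its foot

### The arm

A 6-joint arm with a two-finger parallel gripper is mounted at the origin on a cart in front of the work surface, level with it; the furniture and walls round the work are solid. World frame = base frame: x ahead of the robot, y to its left, z up, the work surface at z = 0. Lengths are in m, angles in rad, forces in N, time in s.
With the tool pointing down it reaches from about 0.25 to 0.775 m from the base axis. Payload 4 kg.
Tool frame: the origin (TCP) lies between the finger pads; the fingertips stand 17 mm ahead of it and the grasp point (between the pads) lies 2 mm behind it; z points along the fingers, y is the line along which they close (so a half turn about z gives the same grasp; the last joint's range is limited). The gripper opens to 94 mm and grips with 3 to 60 N. Pads are 16 mm wide; open, the fingers measure 119 mm over their backs; the gripper's body (75 mm by 177 mm) begins 78 mm behind the grasp point.
Start: joints at [-0.103, 0.087, 1.371, -0, 1.684, -0.103], TCP at [0.55, -0, 0.19] pointing down, gripper open.
Joint ranges: [-3.1, 3.1], [-0.76, 2.03], [0.27, 2.55], [-1.08, 4.22], [0.17, 2.65], [-2.57, 2.57]. Speed limits (rad/s): [2.79, 2.79, 3.14, 3.14, 3.14, 3.14].

### API

Orientations are given as a unit quaternion [w, x, y, z].
In Python, from plant import r gives the robot as it stands.
- The arm moves only by the shell command python3 -m crank 'ROWS' [OPENING] [FORCE]. ROWS is a JSON object whose one key "moves" holds a list of rows, each a list of 4 numbers: the shift along the tool's x, y, z in mm, then the turn about the tool's z in degrees. A call has 1 to 5 rows; each row shifts and turns the commanded pose from where the row before left it, along the tool's axes as they then stand; what a row does not reach is not made up. A row lasts 1/12 s, in which the tool goes at most 41.7 mm and 7.16 degrees, less where a joint would pass 70% of its speed; a pose out of reach is approached as far as the arm can. A call with a gripper value outside its range is refused whole. OPENING is the opening, from -1 (shut) to 1 (fully open), set as the call begins (- or left out, the last holds). The fingers move at their own pace and stop on an object; FORCE is the grip in N (left out, the last holds). Time passes only in rows, so rows that do not move let the fingers close. It gives the time, the measured TCP pose, the force, the opening and the grip force at its end, in the units of the state.
- r.state(): the state, without advancing time (a new reading comes with each control period).
- r.get_image(name): name is "scene" or "side" or "wrist"; returns the picture (400x640x3 uint8, red, green, blue); there is no depth.
- r.camera_params(name): a dict with "K" (3x3 intrinsics, pixels), "R" (3x3) and "t" (3): a world point X has camera coordinates R X + t. Camera axes: x right, y down, z forward; pixel columns grow to the right and rows downward; lengths in m; the calibration is good to about 2 mm. A picture is of the moment at which its call begins: read the wrist's pose just before it. camera_params takes no time and is no camera call; for the wrist camera it gives the pose at the moment of the call.
- r.hand_in(): hands the job in; it is judged then, once.
Trained networks look in the newest picture that a camera, given by its name, has taken for a name from the list of things; names that differ only in an ending like _2 or _b are one class to them, and where a whole thing is asked for, a point or a joint stands for the part that bears it (a point fixed in the world has none). Each returns a list of dicts, best first, with "confidence" (0 to 1); they miss things now and then, are a little off and sometimes report something else, mostly with a low value. They report only what shows in the picture. A call takes as long as a camera call.
- r.recognise(camera, target): "point" ([column, row] in pixels, amid what is visible of it).
- r.tip_of(camera, target): "point" ([column, row] in pixels: a listed point, or the origin of a listed thing).
The state is a dict: "clock": time; "joints": joint angles; "joint_velocities": joint speeds; "joint_efforts": joint torques, N m; "position": TCP position; "tcp_rot": TCP orientation; "force": force on the tool from outside, world axes, zero at the start; "wrist_torque": the same for the moment, N m; "finger_gap": finger opening in m; "grip_force": force on a finger pad.
Only numpy, scipy, OpenCV 4.12 (cv2) and the standard library are available. Lean on these libraries where they do the work, as an engineer would, in place of code of your own. Each camera call takes 0.05 s, during which the arm holds its last target. There are 200 camera calls.

### The job

Put the tiered serving stand together on its foot, which stays where it is: from the bottom up the large tier, the medium tier, the small tier, and last the cap, each fully seated over the pin of the part below and level. Let go of everything and leave the three loose jars round about undisturbed.

Things in the scene. Friction and masses are not known exactly. Their poses are not given: they have to be found in the camera images.
- foot: Foot of the stand, fixed to the table: low round dark steel base 110 mm across, 12 mm thick, with no wooden disc; a central steel post 40 mm across whose shoulder is 36 mm above the table, with a tapered pin 12 mm tall on it (18 mm wide at the root, 8 mm at the tip). Origin: centre of its underside, on the table; z up.
- large_tier: Large tier, loose, 0.4 kg: brown wooden disc 180 mm across, 14 mm thick, with an upright central steel post 40 mm across. The post's shoulder is 62 mm above the disc's underside; on it a tapered pin, 12 mm tall, 18 mm wide, 8 mm at the tip. A 28 mm hole, 14 mm deep, in the underside takes the pin below. Starts upright. Origin: centre of underside, z up. Grip the post 44 mm above it.
- medium_tier: Medium tier, loose, 0.3 kg: brown wooden disc 140 mm across, 14 mm thick, with an upright central steel post 40 mm across. The post's shoulder is 62 mm above the disc's underside; on it a tapered pin, 12 mm tall, 18 mm wide, 8 mm at the tip. A 28 mm hole, 14 mm deep, in the underside takes the pin below. Starts upright. Origin: centre of underside, z up. Grip the post 44 mm above it.
- small_tier: Small tier, loose, 0.2 kg: brown wooden disc 100 mm across, 14 mm thick, with an upright central steel post 40 mm across. The post's shoulder is 62 mm above the disc's underside; on it a tapered pin, 12 mm tall, 18 mm wide, 8 mm at the tip. A 28 mm hole, 14 mm deep, in the underside takes the pin below. Starts upright. Origin: centre of underside, z up. Grip the post 44 mm above it.
- cap: Cap, loose, 0.1 kg: upright steel cylinder 40 mm across, 50 mm tall, rounded top (straight sides up to 36 mm), no disc. A hole in its underside, 28 mm wide, 14 mm deep, drops over the small tier's pin until it rests on the shoulder. Starts upright on the table. Origin: centre of the underside, z up. Grip it 26 mm above the origin.
- mustard_jar: Bystander, not part of the job, to be left where it stands: glass jar with a green screw lid, 74 mm across, 83 mm tall, at the far side of the table straight ahead of the robot, just right of the black-lidded one. Origin: centre of its underside, z up.
- spread_jar: Bystander, not part of the job, to be left where it stands: glass jar with a black screw lid, 68 mm across, 67 mm tall, the leftmost jar at the far side of the table. Origin: centre of its underside, z up.
- toothpick_jar: Bystander, not part of the job, to be left where it stands: clear jar of cocktail sticks, 45 mm across, 68 mm tall, near the table's front edge. Origin: centre of its underside, z up.

How it is judged:
By the outcome, as a careful person would: the job done as asked, in the order asked, and still so for the second after the job is handed in, with the robot touching nothing.
It also fails if it takes over 128 s, if anything falls off the work surface, if the arm or the gripper's body presses on something with over 40 N, if the wrist force passes 120 N, or if a joint passes its speed limit or range.

## Working session

There is one attempt and no reset: what is moved stays moved. The work goes in short steps, Python scripts to look and compute and a shell command to move; the robot and the scene stay as the last step left them, time stands still between calls to the robot, and variables do not carry over. Pictures are saved under pics/ and viewed, at most 14 in all, crops included, and the job is handed in when it is done.

```bash
mkdir -p pics; ls; python3 - <<'E'
from plant import r
import cv2,numpy as np
s=r.state();print(s)
for c in("scene","side","wrist"):
    im=r.get_image(c);cv2.imwrite(f"pics/{c}0.png",im[:,:,::-1])
    p=r.camera_params(c);print(c,np.round(p["K"],1).tolist(),np.round(-np.array(p["R"]).T@p["t"],3),np.round(p["R"],3).tolist())
    for n in("foot","large_tier","medium_tier","small_tier","cap","mustard_jar","spread_jar","toothpick_jar"):
        print(c,n,[(np.round(d["point"]).tolist(),round(d["confidence"],2)) for d in r.tip_of(c,n)[:3]])
print(r.state()["clock"])
E
```

```text
pics
{'clock': 0.0, 'joints': array([-1.03080545e-01,  8.79424253e-02,  1.37219934e+00, -4.37509715e-06,
        1.68358165e+00, -1.03074154e-01]), 'joint_velocities': array([-6.92472991e-04, -5.82894117e-04, -2.26400884e-03,  2.49864235e-05,
        6.44472376e-04, -9.68305719e-04]), 'joint_efforts': array([ 1.28542815e-03, -3.40182602e+01, -3.02423716e+01,  7.18220207e-02,
        3.29729996e-02, -1.13141955e-04]), 'position': array([5.49440813e-01, 6.23261456e-05, 1.88538932e-01]), 'tcp_rot': array([-8.25481271e-04,  7.07108812e-01,  7.07103948e-01, -6.73510400e-04]), 'force': array([ 0.15979103, -0.50440238, -0.36664892]), 'wrist_torque': array([-0.06926736, -0.01467438, -0.03735713]), 'grip_force': 0.0, 'finger_gap': 0.09420792557802239}
scene [[462.0, 0.0, 327.1], [0.0, 462.0, 200.4], [0.0, 0.0, 1.0]] [ 0.033 -0.86   0.728] [[0.847, -0.531, 0.013], [-0.288, -0.48, -0.828], [0.446, 0.698, -0.56]]
scene foot [([348.0, 212.0], 0.93)]
scene large_tier [([414.0, 259.0], 0.95), ([255.0, 206.0], 0.57)]
scene medium_tier [([348.0, 307.0], 0.81)]
scene small_tier [([257.0, 206.0], 0.7)]
[... 414 characters left out ...]
arge_tier [([336.0, 169.0], 0.91)]
side medium_tier [([398.0, 172.0], 0.69)]
side small_tier []
side cap []
side mustard_jar [([254.0, 201.0], 0.63)]
side spread_jar [([238.0, 226.0], 0.55)]
side toothpick_jar [([389.0, 214.0], 0.72)]
wrist [[312.0, 0.0, 314.7], [0.0, 312.0, 201.3], [0.0, 0.0, 1.0]] [0.551 0.074 0.384] [[1.0, -0.0, 0.001], [-0.001, -0.966, 0.26], [0.001, -0.26, -0.966]]
wrist foot [([383.0, 202.0], 0.69)]
wrist large_tier [([389.0, 356.0], 0.57)]
wrist medium_tier [([236.0, 386.0], 0.67)]
wrist small_tier [([208.0, 74.0], 0.88), ([237.0, 386.0], 0.43)]
wrist cap []
wrist mustard_jar [([238.0, 385.0], 0.48)]
wrist spread_jar [([523.0, 15.0], 0.97)]
wrist toothpick_jar []
1.35
```

View pics/scene0.png

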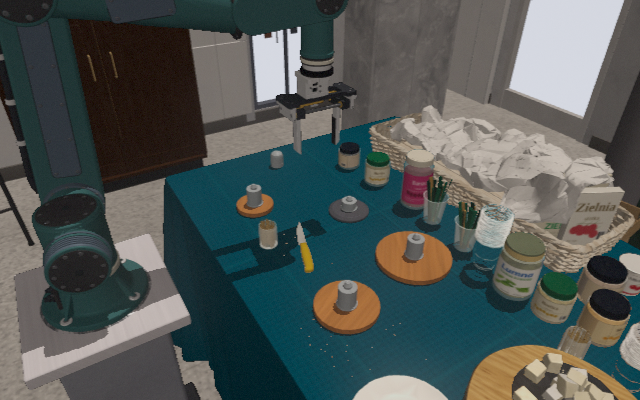

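View pics/side0.png

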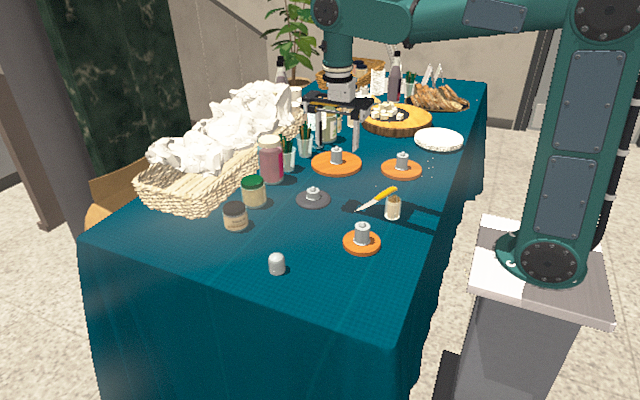

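View pics/wrist0.png

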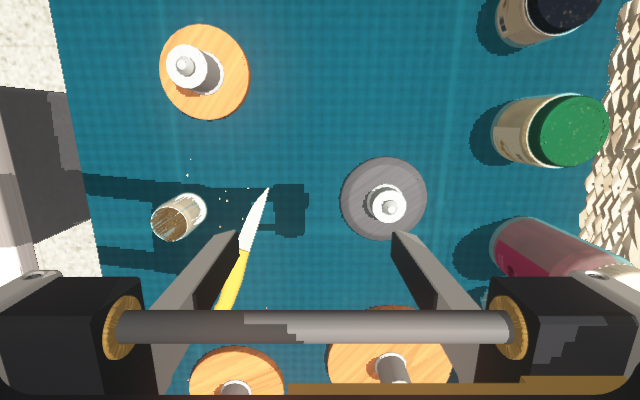

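```bash
cat > h.py <<'E'
from plant import r
import numpy as np
from scipy.spatial.transform import Rotation as Ro
def back(c,uv,z,p=None):
    p=p or r.camera_params(c);K,R,t=map(np.array,(p["K"],p["R"],p["t"]))
    d=R.T@np.linalg.solve(K,[*uv,1]);o=-R.T@t
    return (o+d*(z-o[2])/d[2])[:2]
def proj(c,X,p=None):
    p=p or r.camera_params(c);v=np.array(p["K"])@(np.array(p["R"])@np.array(X)+p["t"]);return v[:2]/v[2]
E
python3 - <<'E'
from h import *
for c,n,uv in (("scene","foot",(348,212)),("side","foot",(310,198)),("wrist","foot",(383,202)),
 ("scene","large",(414,259)),("side","large",(336,169)),("wrist","large",(389,356)),
 ("scene","med",(348,307)),("side","med",(398,172)),("wrist","med",(236,386)),
 ("scene","small",(257,206)),("wrist","small",(208,74)),("scene","cap?",(275,166)),
 ("scene","must",(378,178)),("side","must",(254,201)),("side","spread",(238,226)),("scene","spread",(349,163)),("wrist","spread",(523,15)),
 ("scene","tooth",(272,242)),("side","tooth",(389,214))):
    print(c,n,np.round(back(c,uv,0),3))
E
```

```text
scene foot [ 0.631 -0.03 ]
side foot [ 0.649 -0.032]
wrist foot [ 0.639 -0.03 ]
scene large [ 0.657 -0.27 ]
side large [ 0.646 -0.24 ]
wrist large [ 0.661 -0.265]
scene med [ 0.438 -0.314]
side med [ 0.44  -0.304]
wrist med [ 0.432 -0.319]
scene small [0.432 0.123]
wrist small [0.429 0.122]
scene cap? [0.574 0.295]
scene must [0.809 0.07 ]
side must [0.801 0.053]
side spread [0.774 0.183]
scene spread [0.786 0.192]
wrist spread [0.78  0.182]
scene tooth [ 0.398 -0.039]
side tooth [ 0.398 -0.045]
```

The pictures agree. In the scene image the foot is at about (348,208), the large tier at (414,257), the medium at (347,305), the small at (255,205) and the cap at (277,160). Next I'll refine the positions by fitting disc rims of known radius.

```bash
cat >> h.py <<'E'
import cv2
from scipy.optimize import least_squares
def disc(c,im,xy,rad,z,kind,p=None):
    "fit circle of known radius at height z to the rim of a coloured disc near xy"
    hsv=cv2.cvtColor(im,cv2.COLOR_RGB2HSV).astype(int);H,S,V=hsv[...,0],hsv[...,1],hsv[...,2]
    m=((H<22)&(S>100)&(V>90)) if kind=="wood" else (S<60)&(V<170)
    p=p or r.camera_params(c);th=np.linspace(0,2*np.pi,60)
    ring=np.array([proj(c,[xy[0]+1.3*rad*np.cos(a),xy[1]+1.3*rad*np.sin(a),z],p) for a in th])
    roi=np.zeros(m.shape,np.uint8);cv2.fillPoly(roi,[ring.astype(np.int32)],1)
    m=cv2.morphologyEx((m&(roi>0)).astype(np.uint8),cv2.MORPH_OPEN,np.ones((3,3)))
    cs,_=cv2.findContours(m,cv2.RETR_EXTERNAL,cv2.CHAIN_APPROX_NONE)
    if not cs:return None
    q=cv2.convexHull(max(cs,key=cv2.contourArea))[:,0]
    P=np.array([back(c,a,z,p) for a in q])
    f=least_squares(lambda x:np.hypot(*(P-x).T)-rad,xy,loss="soft_l1",f_scale=.002)
    return np.round(f.x,4),len(P),round(float(np.median(np.abs(f.fun)))*1e3,2)
E
python3 - <<'E'
from h import *
G={"foot":((.637,-.031),.055,.012,"dark"),"large":((.655,-.263),.09,.014,"wood"),"med":((.436,-.313),.07,.014,"wood"),"small":((.43,.122),.05,.014,"wood")}
for c in("scene","side","wrist"):
    im=cv2.imread(f"pics/{c}0.png")[:,:,::-1].copy()
    for n,(xy,R,z,k) in G.items(): print(c,n,disc(c,im,xy,R,z,k))
for c,uv in(("scene",(277,167)),("side",(277,274)),):print("cap",back(c,uv,0))
for c,n,uv in (("scene","pink",(417,204)),("scene","herb1",(433,220)),("scene","herb2",(465,247)),("scene","glass",(487,265)),("scene","plate",(400,385)),("side","pink",(272,180))):print(n,np.round(back(c,uv,0),3))
for c,n,b,t in(("scene","herb2",(465,247),(467,205)),("scene","pink",(417,204),(419,155))):
    x=back(c,b,0);print(n,"h",[h for h in np.arange(0,.3,.01) if proj(c,[*x,h])[1]>t[1]][-1])
E
```

```text
scene foot (array([ 0.6284, -0.0348]), 21, 1.05)
scene large (array([ 0.6522, -0.2711]), 32, 2.19)
scene med (array([ 0.43  , -0.3184]), 30, 1.54)
scene small (array([0.4223, 0.1146]), 19, 3.19)
side foot (array([ 0.631, -0.015]), 16, 0.95)
side large (array([ 0.6524, -0.2532]), 23, 3.7)
side med (array([ 0.4324, -0.302 ]), 20, 4.94)
side small (array([0.423 , 0.1316]), 21, 2.14)
wrist foot (array([ 0.6372, -0.0274]), 34, 1.72)
wrist large (array([ 0.6586, -0.2928]), 15, 14.66)
wrist med (array([ 0.4379, -0.3059]), 25, 1.07)
wrist small (array([0.4294, 0.1205]), 45, 0.43)
cap [0.57691359 0.28639877]
cap [0.57564643 0.31076259]
pink [ 0.818 -0.098]
herb1 [ 0.804 -0.177]
herb2 [ 0.795 -0.302]
glass [ 0.79  -0.376]
plate [ 0.413 -0.515]
pink [ 0.815 -0.083]
herb2 h 0.12
pink h 0.15
```

```bash
python3 -m crank '{"moves":[[-36,15,0,0],[-36,15,0,0],[-36,15,0,0],[-36,15,0,0],[-36,15,0,0]]}' 1 40
python3 -m crank '{"moves":[[-36,15,0,0],[-36,15,0,0],[0,0,0,0],[0,0,0,0],[0,0,0,0]]}'
python3 - <<'E'
from h import *
print(r.state()["position"]);p=r.camera_params("wrist");im=r.get_image("wrist");cv2.imwrite("pics/w1.png",im[:,:,::-1])
print(disc("wrist",im,(.656,-.263),.09,.014,"wood",p))
for d in r.tip_of("wrist","large_tier"):print(d,back("wrist",d["point"],0,p))
E
```

```text
clock: 1.77
position: [0.6255, -0.1816, 0.1897]
tcp_rot: [0.0, 0.707, 0.707, 0.0]
force: [0.7, 0.7, -0.5]
finger_gap: 0.0942
grip_force: 0.0
clock: 2.18
position: [0.6549, -0.2517, 0.1892]
tcp_rot: [-0.001, 0.707, 0.707, 0.0]
force: [-0.0, -0.0, -0.8]
finger_gap: 0.094
grip_force: 0.0
[ 0.65486011 -0.2516836   0.18919886]
(array([ 0.6588, -0.2673]), 51, 0.96)
{'point': [316.3, 189.8], 'confidence': 0.75} [ 0.65807824 -0.26580901]
```

View pics/w1.png

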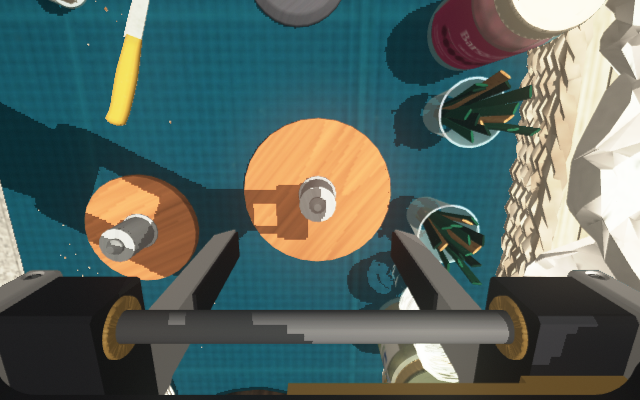

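The large tier's disc is centred near (317,190) and its pin near (318,205). The fit gives (0.658,-0.267), which agrees with the network. I'll descend and grasp.

```bash
python3 -m crank '{"moves":[[-15,3,37,0],[0,0,37,0],[0,0,37,0],[0,0,36,0],[0,0,0,0]]}' 1 40
python3 -m crank '{"moves":[[0,0,0,0],[0,0,0,0],[0,0,0,0]]}'
python3 -m crank '{"moves":[[0,0,0,0],[0,0,0,0],[0,0,0,0],[0,0,0,0],[0,0,0,0]]}' -1 40
python3 -m crank '{"moves":[[0,0,0,0],[0,0,0,0],[0,0,0,0],[0,0,0,0],[0,0,0,0]]}'
```

```text
clock: 2.7
position: [0.6525, -0.2626, 0.0335]
tcp_rot: [-0.008, 0.706, 0.708, -0.003]
force: [-1.5, -0.1, -1.4]
finger_gap: 0.094
grip_force: 0.0
clock: 2.95
position: [0.6605, -0.2675, 0.0478]
tcp_rot: [0.004, 0.707, 0.707, 0.001]
force: [0.6, 0.3, 0.4]
finger_gap: 0.0941
grip_force: 0.0
clock: 3.37
position: [0.6581, -0.2672, 0.0431]
tcp_rot: [0.0, 0.707, 0.707, 0.0]
force: [-1.3, -0.0, 0.1]
finger_gap: 0.0643
grip_force: 0.0
clock: 3.78
position: [0.6578, -0.267, 0.0425]
tcp_rot: [-0.0, 0.707, 0.707, -0.0]
force: [-0.8, -0.2, 0.2]
finger_gap: 0.0381
grip_force: 40.0
```

```bash
python3 -m crank '{"moves":[[0,0,10,0],[0,0,0,0]]}' >/dev/null; echo; python3 - <<'E'
from h import *
R=np.array([[1,0,.001],[-.001,-.966,.26],[.001,-.26,-.966]]);C=np.array([.551,.074,.384])
p=dict(K=[[312,0,314.7],[0,312,201.3],[0,0,1]],R=R,t=-R@C)
im=cv2.imread("pics/wrist0.png")[:,:,::-1].copy()
print(disc("wrist",im,(.637,-.028),.055,.012,"dark",p))
print(back("wrist",(383.5,199),.010,p),back("wrist",(390,209),.048,p),back("wrist",(388,205),.036,p))
print(r.state()["position"],r.state()["force"])
E
```

```text
(array([ 0.6372, -0.0266]), 35, 1.68)
[ 0.63661882 -0.02333234] [ 0.63587922 -0.02501649] [ 0.63629151 -0.0237305 ]
[ 0.65795027 -0.26710808  0.04222849] [-11.82345954   4.62893405  25.52210351]
```

That row went the wrong way: tool +z points down. It pressed 25 N through the tier, but the TCP didn't move and nothing was harmed. Lifting now, then carrying towards the foot at (0.6365,-0.0255).

```bash
python3 -m crank '{"moves":[[0,0,-10,0],[0,0,-25,0],[0,0,-35,0],[0,0,-35,0],[0,0,-20,0]]}'
python3 -m crank '{"moves":[[20,-3,0,0],[35,-3,0,0],[35,-3,0,0],[35,-3,0,0],[35,-3,0,0]]}'
python3 -m crank '{"moves":[[35,-3,0,0],[26,-3,0,0],[15,0,0,0],[5,0,0,0],[0,0,0,0]]}'
python3 -m crank '{"moves":[[0,0,0,0],[0,0,0,0],[0,0,0,0]]}'
python3 - <<'E'
from h import *
s=r.state();print(s["position"],s["force"],s["wrist_torque"])
for c in("side","scene"):
    im=r.get_image(c);cv2.imwrite(f"pics/{c}2.png",im[100:320,180:520,::-1].repeat(2,0).repeat(2,1))
p=r.camera_params("wrist");im=r.get_image("wrist");z=s["position"][2]-.042+.014
print(disc("wrist",im,s["position"][:2],.09,z,"wood",p))
E
```

```text
clock: 4.37
position: [0.6588, -0.2673, 0.1605]
tcp_rot: [0.001, 0.707, 0.707, 0.001]
force: [0.1, -0.6, -3.4]
finger_gap: 0.0379
grip_force: 40.0
clock: 4.78
position: [0.6419, -0.1055, 0.1553]
tcp_rot: [-0.002, 0.707, 0.707, -0.001]
force: [0.8, -0.1, -4.6]
finger_gap: 0.0382
grip_force: 40.0
clock: 5.2
position: [0.6369, -0.0254, 0.1567]
tcp_rot: [-0.0, 0.707, 0.708, -0.001]
force: [0.4, -1.0, -3.6]
finger_gap: 0.038
grip_force: 40.0
clock: 5.45
position: [0.6372, -0.0279, 0.1574]
tcp_rot: [0.0, 0.708, 0.706, -0.0]
force: [-0.2, -0.3, -4.5]
finger_gap: 0.0384
grip_force: 40.0
[ 0.63717417 -0.02788099  0.15741539] [-0.15988439 -0.31782119 -4.49359691] [ 0.00850246 -0.04554774  0.03243566]
(array([ 0.6382, -0.0285]), 44, 0.71)
```

View pics/side2.png

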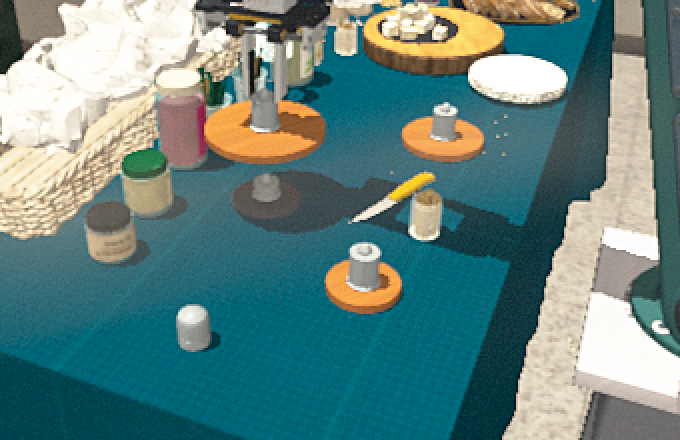

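The large tier hangs level above the foot; in the crop its pin column is about 266 against 267 for the foot's. Lowering in steps.

```bash
python3 -m crank '{"moves":[[2,-1,20,0],[0,0,25,0],[0,0,12,0],[0,0,6,0],[0,0,4,0]]}'
python3 -m crank '{"moves":[[0,0,4,0],[0,0,4,0],[0,0,3,0],[0,0,2,0],[0,0,0,0]]}'
python3 -m crank '{"moves":[[0,0,0,0],[0,0,0,0]]}'
```

```text
clock: 6.02
position: [0.6354, -0.0242, 0.0894]
tcp_rot: [-0.001, 0.707, 0.707, -0.001]
force: [-0.4, 0.6, -3.3]
finger_gap: 0.0383
grip_force: 40.0
clock: 6.43
position: [0.6365, -0.0241, 0.0785]
tcp_rot: [0.001, 0.707, 0.707, 0.0]
force: [0.7, -0.5, -2.8]
finger_gap: 0.0383
grip_force: 40.0
clock: 6.6
position: [0.6365, -0.0241, 0.0785]
tcp_rot: [0.001, 0.707, 0.707, 0.0]
force: [-0.5, 0.1, -3.0]
finger_gap: 0.038
grip_force: 40.0
```

```bash
python3 -m crank '{"moves":[[0,0,2,0],[0,0,1,0],[0,0,0,0]]}'
python3 -m crank '{"moves":[[0,0,0,0],[0,0,0,0],[0,0,0,0],[0,0,0,0],[0,0,0,0]]}' 1
python3 -m crank '{"moves":[[0,0,0,0],[0,0,-10,0],[0,0,-25,0],[0,0,-30,0],[0,0,-30,0]]}'
python3 -m crank '{"moves":[[0,0,-25,0],[0,0,-10,0],[0,0,0,0],[0,0,0,0],[0,0,0,0]]}'
python3 - <<'E'
from h import *
s=r.state();print(s["position"])
p=r.camera_params("wrist");im=r.get_image("wrist");cv2.imwrite("pics/w3.png",im[:,:,::-1])
for z in(.036,.044,.050,.056):print(z,disc("wrist",im,(.637,-.025),.09,z,"wood",p))
E
```

```text
clock: 6.85
position: [0.6367, -0.0241, 0.0783]
tcp_rot: [0.001, 0.707, 0.707, 0.001]
force: [-3.5, 0.9, 7.7]
finger_gap: 0.0381
grip_force: 40.0
clock: 7.27
position: [0.636, -0.024, 0.0745]
tcp_rot: [-0.0, 0.707, 0.707, -0.0]
force: [-0.0, 0.1, 0.3]
finger_gap: 0.0678
grip_force: 0.0
clock: 7.68
position: [0.6355, -0.0239, 0.1706]
tcp_rot: [-0.001, 0.707, 0.707, -0.0]
force: [1.0, -0.5, -0.4]
finger_gap: 0.0937
grip_force: 0.0
clock: 8.1
position: [0.6351, -0.0239, 0.2022]
tcp_rot: [-0.002, 0.707, 0.707, -0.001]
force: [0.8, 0.2, -0.2]
finger_gap: 0.0943
grip_force: 0.0
[ 0.63506739 -0.02390957  0.20221583]
0.036 (array([ 0.6379, -0.0269]), 56, 2.56)
0.044 (array([ 0.6378, -0.0255]), 56, 0.49)
0.05 (array([ 0.6377, -0.0244]), 56, 1.05)
0.056 (array([ 0.6376, -0.0235]), 56, 2.45)
```

View pics/w3.png

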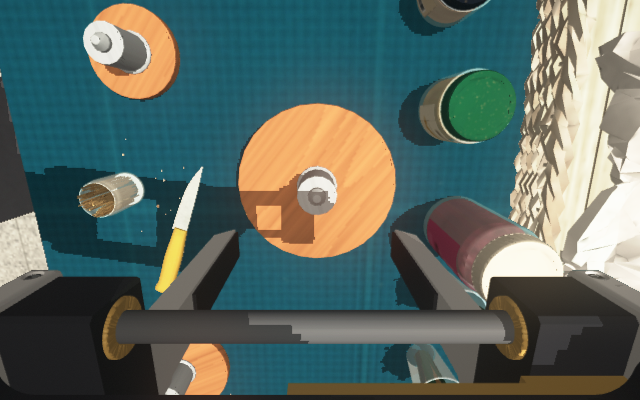

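The large tier sits flat on the foot, centred near (317,181), with the rim height fitting the seated value. Now the medium tier.

```bash
python3 -m crank '{"moves":[[-20,-15,0,0],[-32,-23,0,0],[-32,-23,0,0],[-32,-23,0,0],[-32,-23,0,0]]}' 1 40
python3 -m crank '{"moves":[[-32,-23,-0,0],[-32,-23,0,0],[-32,-23,0,0],[-22,-16,5,0],[-8,-6,5,0]]}'
python3 -m crank '{"moves":[[0,0,0,0],[0,0,0,0],[0,0,0,0],[0,0,0,0]]}'
python3 - <<'E'
from h import *
s=r.state();print(s["position"])
p=r.camera_params("wrist");im=r.get_image("wrist")
print(disc("wrist",im,(.434,-.313),.07,.014,"wood",p))
for d in r.tip_of("wrist","medium_tier"):print(d,back("wrist",d["point"],0,p))
E
```

```text
clock: 8.57
position: [0.5269, -0.1726, 0.2022]
tcp_rot: [-0.002, 0.707, 0.707, -0.001]
force: [0.4, -0.4, 0.4]
finger_gap: 0.0938
grip_force: 0.0
clock: 8.98
position: [0.4351, -0.3004, 0.1927]
tcp_rot: [-0.001, 0.709, 0.706, -0.001]
force: [1.0, 0.8, 0.2]
finger_gap: 0.094
grip_force: 0.0
clock: 9.32
position: [0.439, -0.2967, 0.1946]
tcp_rot: [-0.0, 0.706, 0.708, 0.0]
force: [0.6, 0.4, -0.3]
finger_gap: 0.0942
grip_force: 0.0
[ 0.43902489 -0.29667659  0.19458003]
(array([ 0.4354, -0.3144]), 48, 0.76)
{'point': [311.4, 191.1], 'confidence': 0.7} [ 0.43623028 -0.31383995]
```

```bash
python3 -m crank '{"moves":[[-10,-2,25,0],[-7,-1,37,0],[0,0,37,0],[0,0,27,0],[0,0,16,0]]}' 1 40
python3 -m crank '{"moves":[[0,0,8,0],[0,0,2,0],[0,0,0,0]]}'
python3 -m crank '{"moves":[[0,0,0,0],[0,0,0,0],[0,0,0,0],[0,0,0,0],[0,0,0,0]]}' -1 40
python3 -m crank '{"moves":[[0,0,0,0],[0,0,0,0],[0,0,0,0],[0,0,0,0],[0,0,0,0]]}'
```

```text
clock: 9.83
position: [0.4338, -0.3127, 0.0487]
tcp_rot: [-0.003, 0.707, 0.708, -0.0]
force: [-0.3, -0.3, 0.7]
finger_gap: 0.094
grip_force: 0.0
clock: 10.08
position: [0.4356, -0.3148, 0.0431]
tcp_rot: [0.0, 0.707, 0.707, 0.0]
force: [0.3, 0.3, 1.2]
finger_gap: 0.0936
grip_force: 0.0
clock: 10.5
position: [0.4354, -0.3153, 0.0435]
tcp_rot: [0.001, 0.707, 0.707, 0.0]
force: [-0.8, -0.0, 0.2]
finger_gap: 0.064
grip_force: 0.0
clock: 10.92
position: [0.4349, -0.315, 0.0427]
tcp_rot: [-0.0, 0.707, 0.707, -0.0]
force: [-0.3, -0.7, -0.1]
finger_gap: 0.0381
grip_force: 40.0
```

```bash
python3 -m crank '{"moves":[[0,0,-15,0],[0,0,-35,0],[0,0,-38,0],[0,0,-37,0],[0,0,-25,0]]}'
python3 -m crank '{"moves":[[15,10,-10,0],[30,21,0,0],[33,23,0,0],[33,23,0,0],[33,23,0,0]]}'
python3 -m crank '{"moves":[[33,23,0,0],[33,23,0,0],[33,23,0,0],[27,19,0,0],[15,10,0,0]]}'
python3 -m crank '{"moves":[[5,4,0,0],[0,0,0,0],[0,0,0,0],[0,0,0,0],[0,0,0,0]]}'
python3 - <<'E'
from h import *
s=r.state();print(s["position"],s["force"])
p=r.camera_params("wrist");im=r.get_image("wrist")
print(disc("wrist",im,s["position"][:2],.07,s["position"][2]-.028,"wood",p))
im=r.get_image("side");cv2.imwrite("pics/side4.png",im[60:280,180:460,::-1].repeat(2,0).repeat(2,1))
E
```

```text
clock: 11.33
position: [0.4356, -0.3154, 0.1959]
tcp_rot: [0.002, 0.707, 0.707, 0.0]
force: [0.6, 0.0, -1.6]
finger_gap: 0.0378
grip_force: 40.0
clock: 11.75
position: [0.5353, -0.1695, 0.2018]
tcp_rot: [-0.001, 0.707, 0.707, -0.0]
force: [1.3, -0.8, -2.6]
finger_gap: 0.0379
grip_force: 40.0
clock: 12.17
position: [0.6342, -0.0259, 0.2007]
tcp_rot: [-0.001, 0.706, 0.708, 0.0]
force: [-0.4, -0.6, -2.8]
finger_gap: 0.0378
grip_force: 40.0
clock: 12.58
position: [0.6364, -0.0266, 0.2029]
tcp_rot: [0.0, 0.708, 0.706, -0.0]
force: [0.8, -0.2, -2.3]
finger_gap: 0.0378
grip_force: 40.0
[ 0.63638742 -0.02662117  0.20290091] [ 0.76794318 -0.23351515 -2.28937082]
(array([ 0.6376, -0.0154]), 47, 2.61)
```

View pics/side4.png

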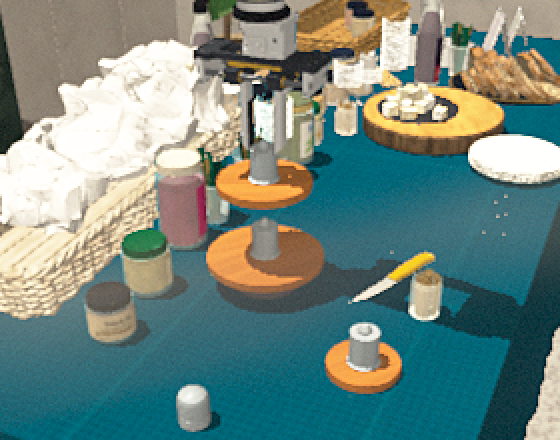

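The medium tier hangs directly over the large one, with both pins at column 264. (The wrist fit is spoilt by wood behind wood.) Lowering.

```bash
python3 -m crank '{"moves":[[1,0,15,0],[0,0,18,0],[0,0,8,0],[0,0,5,0],[0,0,4,0]]}'
python3 -m crank '{"moves":[[0,0,4,0],[0,0,4,0],[0,0,3,0],[0,0,2,0],[0,0,2,0]]}'
python3 -m crank '{"moves":[[0,0,0,0],[0,0,0,0]]}'
```

```text
clock: 13.1
position: [0.6367, -0.0244, 0.1522]
tcp_rot: [-0.0, 0.707, 0.707, -0.0]
force: [0.1, -0.4, -2.3]
finger_gap: 0.0381
grip_force: 40.0
clock: 13.52
position: [0.6375, -0.0241, 0.1405]
tcp_rot: [0.001, 0.707, 0.707, 0.001]
force: [-3.5, 0.2, 11.0]
finger_gap: 0.038
grip_force: 40.0
clock: 13.68
position: [0.6375, -0.0241, 0.1406]
tcp_rot: [0.001, 0.707, 0.707, 0.001]
force: [-2.4, 0.1, 5.1]
finger_gap: 0.038
grip_force: 40.0
```

```bash
python3 -m crank '{"moves":[[0,0,0,0],[0,0,0,0],[0,0,0,0],[0,0,0,0],[0,0,0,0]]}' 1
python3 -m crank '{"moves":[[0,0,0,0],[0,0,-10,0],[0,0,-25,0],[0,0,-30,0],[0,0,-30,0]]}'
python3 -m crank '{"moves":[[0,0,-10,0],[0,0,0,0],[0,0,0,0],[0,0,0,0]]}'
python3 - <<'E'
from h import *
s=r.state();print(s["position"])
p=r.camera_params("wrist");im=r.get_image("wrist");cv2.imwrite("pics/w5.png",im[:,:,::-1])
im=r.get_image("scene");cv2.imwrite("pics/scene5.png",im[100:320,240:520,::-1].repeat(2,0).repeat(2,1))
E
python3 -m crank '{"moves":[[10,-13,0,0],[22,-29,0,0],[22,-29,0,0],[22,-29,0,0],[22,-29,0,0]]}'
python3 -m crank '{"moves":[[22,-29,10,0],[22,-29,10,0],[12,-16,10,0],[3,-4,5,0],[0,0,0,0]]}'
python3 -m crank '{"moves":[[0,0,0,0],[0,0,0,0],[0,0,0,0]]}'
python3 - <<'E'
from h import *
s=r.state();print(s["position"])
p=r.camera_params("wrist");im=r.get_image("wrist")
print(disc("wrist",im,(.43,.121),.05,.014,"wood",p))
for d in r.tip_of("wrist","small_tier"):print(d,back("wrist",d["point"],0,p))
E
```

```text
clock: 14.1
position: [0.6371, -0.024, 0.1374]
tcp_rot: [-0.0, 0.707, 0.707, -0.0]
force: [0.5, 0.4, 0.5]
finger_gap: 0.0682
grip_force: 0.0
clock: 14.52
position: [0.6365, -0.0239, 0.2337]
tcp_rot: [-0.001, 0.707, 0.707, -0.0]
force: [0.9, 0.2, 0.5]
finger_gap: 0.0936
grip_force: 0.0
clock: 14.85
position: [0.6362, -0.0239, 0.2402]
tcp_rot: [-0.001, 0.707, 0.707, -0.001]
force: [0.2, -0.0, -0.5]
finger_gap: 0.094
grip_force: 0.0
[ 0.63623115 -0.02393333  0.24018514]
clock: 15.37
position: [0.5059, 0.0746, 0.2405]
tcp_rot: [-0.001, 0.707, 0.707, -0.001]
force: [0.8, 0.6, 0.2]
finger_gap: 0.0944
grip_force: 0.0
clock: 15.78
position: [0.4281, 0.1334, 0.2054]
tcp_rot: [-0.001, 0.706, 0.708, -0.002]
force: [0.3, -0.3, 0.1]
finger_gap: 0.0937
grip_force: 0.0
clock: 16.03
position: [0.4312, 0.1323, 0.2079]
tcp_rot: [0.0, 0.708, 0.707, 0.0]
force: [0.1, -0.2, 0.4]
finger_gap: 0.0939
grip_force: 0.0
[0.43121735 0.13225592 0.20789884]
(array([0.428, 0.122]), 40, 0.6)
{'point': [308.4, 181.1], 'confidence': 0.59} [0.42441976 0.12530146]
```

View pics/scene5.png

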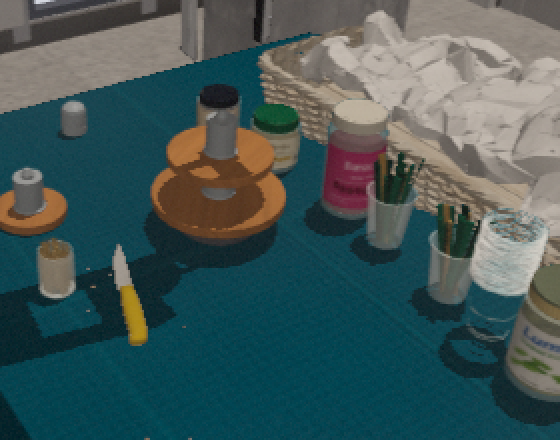

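The medium tier is level and seated on the large one, the crop showing discs at (219,198) and (220,155). The small tier is at (0.4285,0.122).

```bash
python3 -m crank '{"moves":[[-7,-2,30,0],[-3,-1,37,0],[0,0,37,0],[0,0,30,0],[0,0,18,0]]}' 1 40
python3 -m crank '{"moves":[[0,0,9,0],[0,0,4,0],[0,0,0,0],[0,0,0,0]]}'
python3 -m crank '{"moves":[[0,0,0,0],[0,0,0,0],[0,0,0,0],[0,0,0,0],[0,0,0,0]]}' -1 40
python3 -m crank '{"moves":[[0,0,0,0],[0,0,0,0],[0,0,0,0],[0,0,0,0],[0,0,0,0]]}'
```

```text
clock: 16.55
position: [0.4252, 0.1221, 0.0519]
tcp_rot: [-0.002, 0.708, 0.707, -0.002]
force: [-0.9, -0.7, -0.5]
finger_gap: 0.094
grip_force: 0.0
clock: 16.88
position: [0.4285, 0.1231, 0.0442]
tcp_rot: [0.001, 0.707, 0.707, 0.001]
force: [0.0, 0.2, -0.4]
finger_gap: 0.0935
grip_force: 0.0
clock: 17.3
position: [0.4273, 0.1231, 0.0431]
tcp_rot: [0.0, 0.707, 0.707, 0.0]
force: [0.7, -0.0, -0.2]
finger_gap: 0.064
grip_force: 0.0
clock: 17.72
position: [0.4269, 0.123, 0.0426]
tcp_rot: [-0.0, 0.707, 0.707, -0.0]
force: [-0.5, 0.6, -0.0]
finger_gap: 0.0381
grip_force: 40.0
```

```bash
python3 -m crank '{"moves":[[0,0,-15,0],[0,0,-35,0],[0,0,-40,0],[0,0,-40,0],[0,0,-40,0]]}'
python3 -m crank '{"moves":[[-5,7,-30,0],[-17,25,-15,0],[-21,30,0,0],[-22,31,0,0],[-22,31,0,0]]}'
python3 -m crank '{"moves":[[-22,31,0,0],[-21,30,0,0],[-12,17,0,0],[-5,7,0,0],[0,1,0,0]]}'
python3 -m crank '{"moves":[[0,0,0,0],[0,0,0,0],[0,0,0,0],[0,0,0,0]]}'
python3 - <<'E'
from h import *
s=r.state();print(s["position"],s["force"])
for c in("side","scene"):
    im=r.get_image(c);x={"side":180,"scene":240}[c];cv2.imwrite(f"pics/{c}6.png",im[30:250,x:x+280,::-1].repeat(2,0).repeat(2,1))
E
```

```text
clock: 18.13
position: [0.4261, 0.1229, 0.2134]
tcp_rot: [-0.001, 0.707, 0.707, -0.001]
force: [1.1, 0.0, -2.4]
finger_gap: 0.0383
grip_force: 40.0
clock: 18.55
position: [0.5521, 0.0352, 0.2576]
tcp_rot: [0.0, 0.707, 0.707, 0.0]
force: [0.3, 0.5, -2.9]
finger_gap: 0.0376
grip_force: 40.0
clock: 18.97
position: [0.6375, -0.0253, 0.2552]
tcp_rot: [-0.001, 0.708, 0.706, -0.001]
force: [-0.3, -0.8, -2.2]
finger_gap: 0.0379
grip_force: 40.0
clock: 19.3
position: [0.6363, -0.0229, 0.2587]
tcp_rot: [0.0, 0.707, 0.708, 0.0]
force: [-0.6, 0.0, -2.8]
finger_gap: 0.0377
grip_force: 40.0
[ 0.63630304 -0.0229334   0.2587016 ] [-0.62599404  0.04961339 -2.83857614]
```

View pics/side6.png

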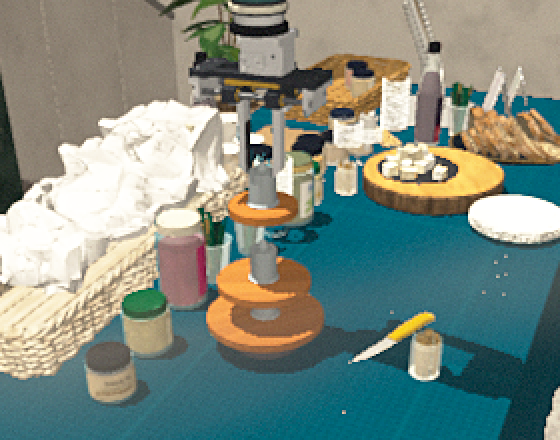

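View pics/scene6.png

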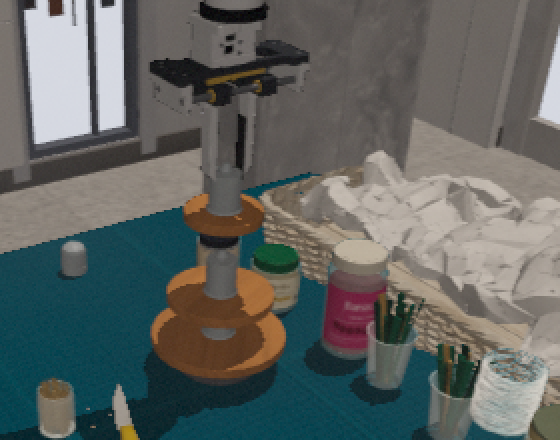

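The small tier hangs level above the stack. The axes line up within about 1 px in both views. Lowering.

```bash
python3 -m crank '{"moves":[[-1,0,15,0],[0,0,15,0],[0,0,8,0],[0,0,5,0],[0,0,4,0]]}'
python3 -m crank '{"moves":[[0,0,3,0],[0,0,3,0],[0,0,3,0],[0,0,2,0],[0,0,0,0]]}'
python3 -m crank '{"moves":[[0,0,0,0],[0,0,0,0]]}'
```

```text
clock: 19.82
position: [0.6367, -0.0248, 0.2102]
tcp_rot: [-0.0, 0.707, 0.707, -0.0]
force: [0.3, -0.4, -1.9]
finger_gap: 0.038
grip_force: 40.0
clock: 20.23
position: [0.6376, -0.0251, 0.2026]
tcp_rot: [0.002, 0.707, 0.707, 0.001]
force: [-0.7, 0.8, 4.4]
finger_gap: 0.0379
grip_force: 40.0
clock: 20.4
position: [0.6376, -0.0251, 0.2025]
tcp_rot: [0.002, 0.707, 0.707, 0.001]
force: [-1.8, 0.3, 5.4]
finger_gap: 0.038
grip_force: 40.0
```

```bash
python3 -m crank '{"moves":[[0,0,0,0],[0,0,0,0],[0,0,0,0],[0,0,0,0],[0,0,0,0]]}' 1
python3 -m crank '{"moves":[[0,0,0,0],[0,0,-10,0],[0,0,-25,0],[0,0,-30,0],[0,0,-20,0]]}'
python3 -m crank '{"moves":[[0,0,-8,0],[0,0,0,0],[15,-3,0,0],[30,-6,0,0],[36,-7,0,0]]}'
python3 -m crank '{"moves":[[36,-7,0,0],[36,-7,0,0],[36,-7,10,0],[36,-7,15,0],[36,-7,15,0]]}'
python3 -m crank '{"moves":[[25,-5,20,0],[15,-3,20,0],[5,-1,10,0],[0,0,0,0],[0,0,0,0]]}'
python3 -m crank '{"moves":[[0,0,0,0],[0,0,0,0],[0,0,0,0]]}'
python3 - <<'E'
from h import *
s=r.state();print(s["position"])
p=r.camera_params("wrist");im=r.get_image("wrist");cv2.imwrite("pics/w7.png",im[:,:,::-1])
for d in r.tip_of("wrist","cap"):print(d,back("wrist",d["point"],0,p))
for d in r.recognise("wrist","cap"):print(d,back("wrist",d["point"],0.03,p))
E
```

```text
clock: 20.82
position: [0.637, -0.025, 0.1992]
tcp_rot: [-0.0, 0.707, 0.707, -0.0]
force: [-0.0, 0.2, 0.7]
finger_gap: 0.0681
grip_force: 0.0
clock: 21.23
position: [0.6373, -0.0251, 0.2881]
tcp_rot: [0.001, 0.707, 0.707, 0.001]
force: [-0.0, 0.4, 1.5]
finger_gap: 0.0935
grip_force: 0.0
clock: 21.65
position: [0.6201, 0.056, 0.2894]
tcp_rot: [-0.002, 0.708, 0.706, -0.002]
force: [0.7, 0.6, -0.3]
finger_gap: 0.0944
grip_force: 0.0
clock: 22.07
position: [0.5841, 0.2385, 0.2502]
tcp_rot: [-0.001, 0.707, 0.707, -0.001]
force: [1.0, 0.6, -0.4]
finger_gap: 0.0944
grip_force: 0.0
clock: 22.48
position: [0.5761, 0.2806, 0.201]
tcp_rot: [-0.0, 0.707, 0.707, -0.002]
force: [-0.2, -1.5, 1.0]
finger_gap: 0.0942
grip_force: 0.0
clock: 22.73
position: [0.5781, 0.2801, 0.2045]
tcp_rot: [0.001, 0.708, 0.706, 0.001]
force: [-0.3, -0.8, -0.1]
finger_gap: 0.0942
grip_force: 0.0
[0.5780742  0.28008676 0.20449809]
{'point': [317.1, 161.3], 'confidence': 0.82} [0.5831688  0.29978202]
{'point': [316.5, 167.2], 'confidence': 0.83} [0.5821119 0.2968245]
```

View pics/w7.png

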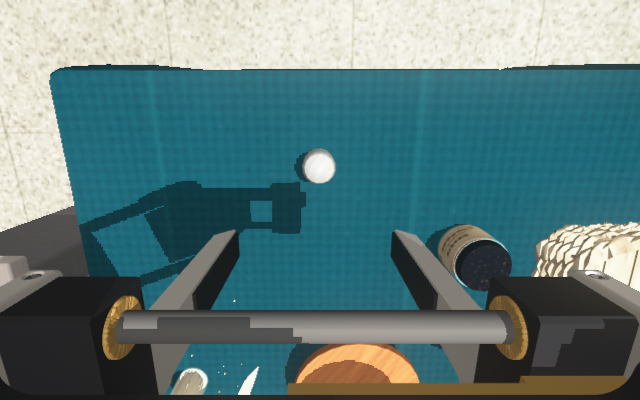

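The cap is the bright blob at about (319,167), rows 149–184.

```bash
python3 - <<'E'
from h import *
im=cv2.imread("pics/w7.png");m=((im.min(2)>110)).astype(np.uint8);m[:, :290]=0;m[:,350:]=0;m[:130]=0;m[200:]=0
x,y,w,h=cv2.boundingRect(m);print(x,y,w,h);p=r.camera_params("wrist")
print(back("wrist",(x+w/2,y),0.0,p)-[0,.02],back("wrist",(x+w/2,y+h),.038,p)+[0,.0195],back("wrist",(x+w/2,y+h/2),.036,p))
E
```

```text
303 149 33 35
[0.58544423 0.29572272] [0.58486905 0.29806677] [0.58485382 0.29897678]
```

```bash
python3 -m crank '{"moves":[[10,3,30,0],[7,3,37,0],[0,0,37,0],[0,0,35,0],[0,0,22,0]]}' 1 40
python3 -m crank '{"moves":[[0,0,12,0],[0,0,7,0],[0,0,0,0],[0,0,0,0]]}'
python3 -m crank '{"moves":[[0,0,0,0],[0,0,0,0],[0,0,0,0],[0,0,0,0],[0,0,0,0]]}' -1 40
python3 -m crank '{"moves":[[0,0,0,0],[0,0,0,0],[0,0,0,0],[0,0,0,0],[0,0,0,0]]}'
python3 - <<'E'
from h import *
p=r.camera_params("wrist");im=r.get_image("wrist");print(r.state()["position"],proj("wrist",[*r.state()["position"][:2],.05],p));cv2.imwrite("pics/w8.png",im[:,:,::-1])
E
```

```text
clock: 23.3
position: [0.581, 0.297, 0.0372]
tcp_rot: [-0.001, 0.707, 0.707, -0.003]
force: [-0.3, -0.4, 1.0]
finger_gap: 0.0941
grip_force: 0.0
clock: 23.63
position: [0.5842, 0.2983, 0.0245]
tcp_rot: [0.001, 0.707, 0.707, 0.001]
force: [-0.3, 0.1, 0.5]
finger_gap: 0.0944
grip_force: 0.0
clock: 24.05
position: [0.5833, 0.2981, 0.0234]
tcp_rot: [0.0, 0.707, 0.707, 0.001]
force: [0.2, -0.8, -0.0]
finger_gap: 0.0641
grip_force: 0.0
clock: 24.47
position: [0.5829, 0.298, 0.0224]
tcp_rot: [-0.0, 0.707, 0.707, -0.0]
force: [-0.2, 0.4, -0.4]
finger_gap: 0.0348
grip_force: 36.7
[0.58290311 0.29797965 0.02241407] [312.72416406 249.77434398]
```

View pics/w8.png

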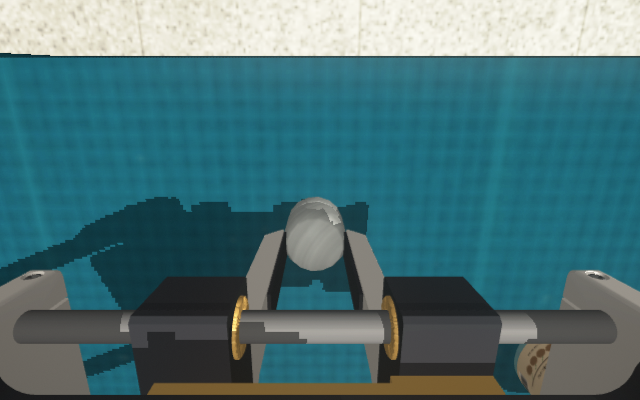

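The gap is 34.8 mm rather than 38, and the cap looks farther (+y) than the TCP. I'll check its offset with the silhouette.

```bash
python3 - <<'E'
from h import *
s=r.state()["position"];p=r.camera_params("wrist")
for d in(0,.005,.01,.015,.02):
    pts=[]
    for z,R in((0,.02),(.036,.02),(.045,.0137),(.05,.002)):
        for a in np.linspace(0,6.28,40): pts.append(proj("wrist",[s[0]+R*np.cos(a),s[1]+d+R*np.sin(a),z],p))
    pts=np.array(pts);print(d,pts.min(0).round(),pts.max(0).round())
    print([np.round(proj("wrist",[s[0],s[1]+d+.02,0],p)),np.round(proj("wrist",[s[0]+.02,s[1]+d,.036],p))])
for d in r.tip_of("wrist","cap"):print(d,back("wrist",d["point"],0,p))
E
```

```text
0 [281. 195.] [345. 270.]
[array([313., 195.]), array([345., 241.])]
0.005 [280. 188.] [345. 263.]
[array([313., 188.]), array([345., 233.])]
0.01 [280. 182.] [345. 255.]
[array([313., 182.]), array([345., 225.])]
0.015 [280. 175.] [346. 248.]
[array([313., 175.]), array([346., 218.])]
0.02 [280. 168.] [346. 241.]
[array([313., 168.]), array([346., 210.])]
{'point': [311.7, 224.1], 'confidence': 0.97} [0.58187692 0.29620105]
```

The silhouette matches zero offset, so the cap is centred in the pads. Lifting and carrying it.

```bash
python3 -m crank '{"moves":[[0,0,-10,0],[0,0,-25,0],[0,0,-35,0],[0,0,-40,0],[0,0,-40,0]]}'
python3 -m crank '{"moves":[[0,0,-40,0],[0,0,-40,0],[-10,1,-25,0],[-22,4,-8,0],[-34,6,-3,0]]}'
python3 -m crank '{"moves":[[-36,6,0,0],[-36,6,0,0],[-36,6,0,0],[-36,6,0,0],[-36,6,0,0]]}'
python3 -m crank '{"moves":[[-32,5,0,0],[-22,4,0,0],[-14,2,0,0],[-8,1,0,0],[-1,1,0,0]]}'
python3 -m crank '{"moves":[[0,0,0,0],[0,0,0,0],[0,0,0,0],[0,0,0,0]]}'
python3 - <<'E'
from h import *
s=r.state();print(s["position"],s["force"])
a=r.get_image("side")[0:220,210:390];b=r.get_image("scene")[0:220,240:430]
cv2.imwrite("pics/both9.png",np.hstack([a,b])[:,:,::-1].repeat(2,0).repeat(2,1))
E
```

```text
clock: 24.98
position: [0.5823, 0.2977, 0.1741]
tcp_rot: [-0.0, 0.707, 0.707, -0.001]
force: [1.0, 1.1, -1.0]
finger_gap: 0.0352
grip_force: 36.6
clock: 25.4
position: [0.5943, 0.2341, 0.2936]
tcp_rot: [0.001, 0.705, 0.709, 0.004]
force: [-0.8, -0.4, -1.4]
finger_gap: 0.0347
grip_force: 36.6
clock: 25.82
position: [0.6238, 0.0503, 0.2895]
tcp_rot: [0.0, 0.707, 0.707, 0.0]
force: [1.1, 0.0, -1.2]
finger_gap: 0.0351
grip_force: 36.6
clock: 26.23
position: [0.637, -0.026, 0.2889]
tcp_rot: [-0.0, 0.708, 0.707, 0.0]
force: [0.1, -0.2, -2.1]
finger_gap: 0.035
grip_force: 36.6
clock: 26.57
position: [0.6369, -0.0236, 0.2889]
tcp_rot: [0.0, 0.706, 0.708, 0.0]
force: [0.1, -0.7, -1.5]
finger_gap: 0.0348
grip_force: 36.6
[ 0.63694709 -0.02358921  0.28893684] [ 0.06359406 -0.65052271 -1.53048889]
```

View pics/both9.png

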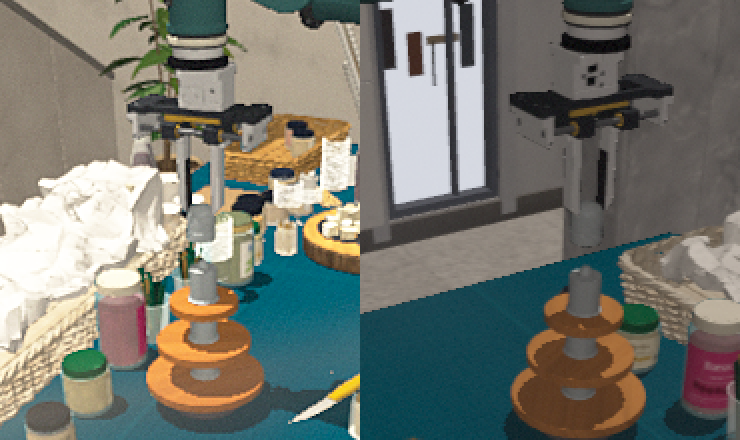

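```bash
python3 - <<'E'
from h import *
s=r.state()["position"]
for c,x0 in(("side",210),("scene",240-180)):
    for dz in(.05,.0,-.017,):
        print(c,dz,[np.round(2*(proj(c,s+[dx,0,dz])-[x0,0])) for dx in(-.02,0,.02)])
    print("cap exp bottom/top",[np.round(2*(proj(c,s+[0,0,z])-[x0,0])) for z in(-.0224,.0276)], "stack pin tip",np.round(2*(proj(c,[.637,-.0245,.234])-[x0,0])))
E
```

```text
side 0.05 [array([214., 189.]), array([200., 187.]), array([187., 185.])]
side 0.0 [array([214., 225.]), array([201., 223.]), array([188., 221.])]
side -0.017 [array([214., 236.]), array([201., 234.]), array([188., 232.])]
cap exp bottom/top [array([201., 238.]), array([200., 203.])] stack pin tip [202. 260.]
scene 0.05 [array([574., 185.]), array([588., 182.]), array([602., 179.])]
scene 0.0 [array([573., 226.]), array([586., 222.]), array([600., 219.])]
scene -0.017 [array([572., 239.]), array([586., 235.]), array([599., 232.])]
cap exp bottom/top [array([586., 240.]), array([588., 200.])] stack pin tip [585. 264.]
```

The cap is where it should be in both views, aligned with the pin at columns 201/202 and 586/585. Lowering.

```bash
python3 -m crank '{"moves":[[-1,0,10,0],[0,0,12,0],[0,0,6,0],[0,0,4,0],[0,0,3,0]]}'
python3 -m crank '{"moves":[[0,0,3,0],[0,0,3,0],[0,0,2,0],[0,0,2,0],[0,0,0,0]]}'
python3 -m crank '{"moves":[[0,0,0,0],[0,0,0,0]]}'
```

```text
clock: 27.08
position: [0.6367, -0.0259, 0.2525]
tcp_rot: [-0.001, 0.707, 0.707, -0.0]
force: [-0.9, -0.1, -1.4]
finger_gap: 0.035
grip_force: 36.6
clock: 27.5
position: [0.6372, -0.026, 0.2444]
tcp_rot: [0.0, 0.707, 0.707, 0.0]
force: [-0.3, 0.4, -0.6]
finger_gap: 0.0351
grip_force: 36.8
clock: 27.67
position: [0.6372, -0.026, 0.2443]
tcp_rot: [0.0, 0.707, 0.707, 0.0]
force: [-0.6, 0.5, 0.6]
finger_gap: 0.035
grip_force: 37.0
```

```bash
python3 -m crank '{"moves":[[0,0,2,0],[0,0,0,0]]}'
python3 -m crank '{"moves":[[0,0,0,0],[0,0,0,0],[0,0,0,0],[0,0,0,0],[0,0,0,0]]}' 1
python3 -m crank '{"moves":[[0,0,0,0],[0,0,0,0],[0,0,-8,0],[0,0,-20,0],[0,0,-25,0]]}'
python3 -m crank '{"moves":[[0,0,-10,0],[20,-20,-5,0],[28,-28,0,0],[28,-28,0,0],[28,-28,0,0]]}'
python3 -m crank '{"moves":[[20,-20,0,0],[10,-10,0,0],[0,0,0,0],[0,0,0,0],[0,0,0,0]]}'
python3 - <<'E'
from h import *
s=r.state();print(s["position"])
a=r.get_image("side")[60:260,210:390];b=r.get_image("scene")[60:260,240:430]
cv2.imwrite("pics/both10.png",np.hstack([a,b])[:,:,::-1].repeat(2,0).repeat(2,1))
for c,x0 in(("side",210),("scene",60)):print([np.round(2*(proj(c,[.637,-.0245,z])-[x0,60])) for z in (.05,.112,.174,.222,.272)])
for n in("mustard_jar","spread_jar","toothpick_jar"):print(n,[(c,r.get_image(c) is None,[np.round(d["point"]) for d in r.tip_of(c,n)[:2]]) for c in("scene","side")])
E
```

```text
clock: 27.83
position: [0.6374, -0.026, 0.2442]
tcp_rot: [0.001, 0.707, 0.707, 0.001]
force: [-1.0, 0.0, 5.0]
finger_gap: 0.0355
grip_force: 37.9
clock: 28.25
position: [0.6369, -0.026, 0.2411]
tcp_rot: [-0.0, 0.707, 0.707, -0.0]
force: [0.6, 0.6, -0.6]
finger_gap: 0.065
grip_force: 0.0
clock: 28.67
position: [0.6361, -0.0259, 0.2933]
tcp_rot: [-0.002, 0.707, 0.707, -0.001]
force: [-0.0, -0.5, -0.2]
finger_gap: 0.0937
grip_force: 0.0
clock: 29.08
position: [0.532, 0.0787, 0.3103]
tcp_rot: [0.0, 0.707, 0.707, 0.0]
force: [0.7, 0.2, -0.0]
finger_gap: 0.0937
grip_force: 0.0
clock: 29.5
position: [0.504, 0.107, 0.3094]
tcp_rot: [0.0, 0.708, 0.707, -0.0]
force: [0.4, -0.1, -1.0]
finger_gap: 0.0939
grip_force: 0.0
[0.5040292  0.10701595 0.30943783]
[array([204., 252.]), array([203., 216.]), array([203., 179.]), array([202., 148.]), array([201., 114.])]
[array([579., 270.]), array([581., 230.]), array([583., 188.]), array([584., 153.]), array([586., 116.])]
mustard_jar [('scene', False, [array([377., 177.])]), ('side', False, [array([251., 204.])])]
spread_jar [('scene', False, [array([348., 214.]), array([273., 243.])]), ('side', False, [array([238., 224.])])]
toothpick_jar [('scene', False, []), ('side', False, [array([391., 216.])])]
```

View pics/both10.png

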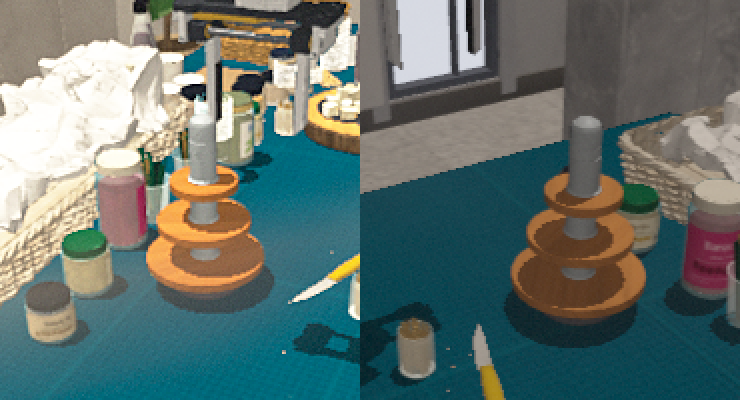

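The stand is complete and level. The cap top is at about row 116 in the scene crop, which matches the fully seated prediction. The jars have not moved, and the gripper is clear.

```bash
python3 -c "
from plant import r
print(r.hand_in())"
```

```text
the job is handed in; nothing more can be done
None
```

The stand is assembled in order on its foot (large, medium, small, cap), with every part seated and level in the final pictures and the jars untouched; I handed the job in at about 30 s, and the hand-in returned no verdict.

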